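Check two preserve stands for bearing play and dress the sound one

TASK

Take each revolving preserve stand by its knob, the left-hand stand first, and with both plates still empty rock the plate on its axle as far as it will firmly go, to the stand's left and then to its right, to feel which bearing has play. Then put all the preserve pots upright on the plate of the stand whose bearing is sound and stand the price slate from between the two stands upright on that stand's narrow sign rail, in the middle and along the rail; leave the stand with play empty and do not disturb the bell or the mug.

Things in the scene. Friction and masses are not known exactly. Their poses are not given: they have to be found in the camera images.
- stand_1: one of two look-alike revolving preserve stands (either may be on the left, y > 0, and either may have the worn bearing): fixed steel foot, round wooden plate on a bearing, knob on a stem in its middle, sign rail in front. Origin: centre of the foot on the counter; x points from rail to stem, y to the stand's left; yaw within 0.25 rad. The plate rocks about this x, 55 mm above the counter
- rock_1 (a joint): rocking angle of the plate of stand_1, rad; 0 level, positive: knob leans to the stand's +y. A bearing with play swings to a stop at 0.16 each way (about 11 mm at the knob) under almost no force, returns to level when let go empty, and sags to its stop under pots. A sound one only gives springily: about 2.8 N at the knob per 0.01 rad (0.7 mm at the knob)
- knob_1 (a point): centre of the steel ball knob of stand_1: ball 30 mm across on an upright stem 11 mm thick; 126 mm above the counter, 71 mm above the rocking axis. It turns with the plate, so its yaw means nothing
- top_1 (a point): centre of the plate's upper face of stand_1, 70 mm above the counter, at the foot of the stem. The plate is flat, 250 mm across, with a rim 5 mm thick and 10 mm high round it, and turns stiffly about the stem, so its yaw means nothing
- rail_1 (a point): centre of the upper face of the sign rail of stand_1: a wooden bar 40 mm wide (stand's x) and 116 mm long (stand's y), its top 80 mm above the counter, 165 mm in front of the stem; axes as the stand's
- stand_2: one of two look-alike revolving preserve stands (either may be on the left, y > 0, and either may have the worn bearing): fixed steel foot, round wooden plate on a bearing, knob on a stem in its middle, sign rail in front. Origin: centre of the foot on the counter; x points from rail to stem, y to the stand's left; yaw within 0.25 rad. The plate rocks about this x, 55 mm above the counter
- rock_2 (a joint): rocking angle of the plate of stand_2, rad; 0 level, positive: knob leans to the stand's +y. A bearing with play swings to a stop at 0.16 each way (about 11 mm at the knob) under almost no force, returns to level when let go empty, and sags to its stop under pots. A sound one only gives springily: about 2.8 N at the knob per 0.01 rad (0.7 mm at the knob)
- knob_2 (a point): centre of the steel ball knob of stand_2: ball 30 mm across on an upright stem 11 mm thick; 126 mm above the counter, 71 mm above the rocking axis. It turns with the plate, so its yaw means nothing
- top_2 (a point): centre of the plate's upper face of stand_2, 70 mm above the counter, at the foot of the stem. The plate is flat, 250 mm across, with a rim 5 mm thick and 10 mm high round it, and turns stiffly about the stem, so its yaw means nothing
- rail_2 (a point): centre of the upper face of the sign rail of stand_2: a wooden bar 40 mm wide (stand's x) and 116 mm long (stand's y), its top 80 mm above the counter, 165 mm in front of the stem; axes as the stand's
- pot_1: low round white preserve pot with a flat wooden lid, closed, 62 mm across, 50 mm high, straight sides, 0.27 to 0.42 kg; may be absent (None). Origin: centre of its underside, z up. Grip it across
- pot_2: low round white preserve pot with a flat wooden lid, closed, 62 mm across, 50 mm high, straight sides, 0.27 to 0.42 kg; may be absent (None). Origin: centre of its underside, z up. Grip it across
- pot_3: low round white preserve pot with a flat wooden lid, closed, 62 mm across, 50 mm high, straight sides, 0.27 to 0.42 kg; may be absent (None). Origin: centre of its underside, z up. Grip it across
- pot_4: low round white preserve pot with a flat wooden lid, closed, 62 mm across, 50 mm high, straight sides, 0.27 to 0.42 kg; may be absent (None). Origin: centre of its underside, z up. Grip it across
- slate: small black price slate standing on a foot: foot 34 mm (x) by 80 mm (y), 4 mm thick; on it a flat plate 5 mm thick, 100 mm long (y), 60 mm tall, leaning 0.245 rad: its lower edge at x = -13 mm, its upper edge at x = +1 mm, z = 63 mm. Origin: centre of the underside of the foot. Grip the plate across its 5 mm near the upper edge, fingers tilted along it. 0.09 kg
- bell: brass counter bell, 68 mm across, 56 mm high, standing in front between the stands; a bystander, leave it alone. Origin: centre of its underside
- espresso: white mug with a handle, 88 mm wide, 95 mm high, near the front edge; a bystander, leave it alone. Origin: centre of its underside
Mind the look-alikes: they are no part of the job. Of the things shaped like the slate, the black one is meant.

How it is judged:
By the outcome, as a careful person would: the job done as asked, in the order asked, and still so for the second after the job is handed in, with the robot touching nothing.
Of pot_1, pot_2, pot_3, pot_4 only 2 to 4 are there at a start; the rules pass over those that are not, and their reading is None.
At some moment in a run one of pot_1, pot_2, pot_3, pot_4 may be knocked a few centimetres aside while the robot is not near it.
It also fails if it takes over 210 s, if anything falls off the work surface, if the arm or the gripper's body presses on something with over 40 N, if the wrist force passes 120 N, or if a joint passes its speed limit or range.

ROBOT

A 6-joint arm with a two-finger parallel gripper is mounted at the origin on a cart in front of the work surface, level with it; the furniture and walls round the work are solid. World frame = base frame: x ahead of the robot, y to its left, z up, the work surface at z = 0. Lengths are in m, angles in rad, forces in N, time in s.
With the tool pointing down it reaches from about 0.35 to 0.775 m from the base axis. Payload 5.5 kg.
Tool frame: the origin (TCP) lies where the fingers leave the gripper's body, on its centre line; the fingertips stand env.tip_reach ahead of it and the grasp point (between the pads) lies 54 mm ahead of it (env.tip_reach is the distance from the TCP to the fingertips, in m); z points along the fingers, y is the line along which they close (so a half turn about z gives the same grasp; the last joint's range is limited). The gripper opens to 85 mm and grips with 20 to 120 N. Pads are 22 mm wide; open, the fingers measure 114 mm over their backs; the gripper's body (76 mm by 85 mm) begins 54 mm behind the grasp point. The pads swing forward as they close: fully open they stand 13 mm farther back than shut.
Start: joints at [-1.272, 0.313, 0.046, 1.304, 0, 1.431], TCP at [0.244, -0.521, 0.304] pointing down, gripper open.
Joint ranges: [-2.76, 2.76], [-0.86, 1.69], [-1.03, 1.26], [-2.2, 2.34], [-1.47, 1.5], [-3.14, 3.14]. Speed limits (rad/s): [2.57, 2.57, 3.14, 3.14, 3.14, 3.14].

INTERFACE

Orientations are given as a unit quaternion [w, x, y, z].
In Python, from workcell import status, optics, hand_in, env gives the robot as it stands.
- The arm moves only by the shell command python3 -m handwheel 'ROWS' [FORCE]. ROWS is a JSON object whose one key "deltas" holds a list of rows, each a list of 5 numbers: the opening, from -1 (shut) to 1 (fully open), then the shift along the tool's x, y, z in units of 40 mm (1.0 is 40 mm), then the turn about the tool's z in units of 10 degrees (1.0 is 10 degrees). In form: {"deltas": [[jaw, x, y, z, roll], ...]}. A call has 1 to 20 rows; each row shifts and turns the commanded pose from where the row before left it, along the tool's axes as they then stand; what a row does not reach is not made up. A row lasts 1/8 s, in which the tool goes at most 62.5 mm and 10.7 degrees, less where a joint would pass 70% of its speed; a pose out of reach is approached as far as the arm can. A call is refused whole if a number of a shift passes 1 or a number of a turn 1, either way. A call with a gripper value outside its range is refused whole. The fingers move at their own pace and stop on an object; FORCE is the grip in N (left out, the last holds). Time passes only in rows, so rows that do not move let the fingers close. It gives the time, the measured TCP pose, the force, the opening and the grip force at its end, in the units of the state.
- status.get_state(): the state, without advancing time (a new reading comes with each control period).
- optics.read_camera(name): name is "scene" or "top"; returns a dict with "frame" (400x640x3 uint8, red, green, blue), "depth" (400x640 float32, m along the optical axis (not along the pixel's ray), 0 where there is no reading), "vfov" (degrees; the focal length in pixels is half the picture's height over the tangent of half this angle, whatever the lens; pixels are square), "cx", "cy" (the principal point, pixels), "k1" (the pictures are not rectified: a ray, as slopes to the right and down, at radius r is drawn at 1 + k1 r^2 times it, then the intrinsics apply), "origin" and "attitude" of the camera in the world. Camera axes: x right, y down, z forward; pixel columns grow to the right and rows downward; lengths in m; the calibration is good to about 2 mm. A picture is of the moment at which its call begins.
- hand_in(): hands the job in; it is judged then, once.
The state is a dict: "clock": time; "joint_pos": joint angles; "qvel": joint speeds; "tau": joint torques, N m; "tcp_pos": TCP position; "orientation": TCP orientation; "wrist_force": force on the tool from outside, world axes, zero at the start; "ft_torque": the same for the moment, N m; "finger_gap": finger opening in m; "grip_force": force on a finger pad.
Only numpy, scipy, OpenCV 4.12 (cv2) and the standard library are available. Lean on these libraries where they do the work, as an engineer would, in place of code of your own. Each camera call takes 0.05 s, during which the arm holds its last target. There are 200 camera calls.

## Working session

There is one attempt and no reset: what is moved stays moved. The work goes in short steps, Python scripts to look and compute and a shell command to move; the robot and the scene stay as the last step left them, time stands still between calls to the robot, and variables do not carry over. Pictures are saved under pics/ and viewed, at most 14 in all, crops included, and the job is handed in when it is done.

```bash
ls; mkdir -p pics; cat > h.py <<'E'
import numpy as np, cv2
from workcell import status, optics, env
from scipy.spatial.transform import Rotation as R
def rot(c):
    a=np.array(c["attitude"],float)
    return a if a.shape==(3,3) else R.from_quat(np.roll(a.ravel(),-1)).as_matrix()
def shot(n,save=None):
    c=optics.read_camera(n)
    if save: cv2.imwrite(f"pics/{save}.png",c["frame"][:,:,::-1])
    return c
def rays(c,uv):
    uv=np.atleast_2d(uv).astype(float); f=200/np.tan(np.radians(c["vfov"])/2)
    K=np.array([[f,0,c["cx"]],[0,f,c["cy"]],[0,0,1]])
    p=cv2.undistortPoints(uv[:,None],K,np.array([c["k1"],0,0,0,0.]))[:,0]
    return np.c_[p,np.ones(len(p))]
def plane(c,uv,z):
    d=rays(c,uv)@rot(c).T; o=np.array(c["origin"]); return o+d*((z-o[2])/d[:,2])[:,None]
def cloud(c):
    v,u=np.mgrid[:400,:640]; d=rays(c,np.c_[u.ravel(),v.ravel()])*c["depth"].ravel()[:,None]
    return (d@rot(c).T+np.array(c["origin"])).reshape(400,640,3)
def st():
    s=status.get_state(); return s
E
python3 - <<'E'
from h import *
for n in("top","scene"):
    c=shot(n,n+"0"); print(n,c["origin"],c["attitude"],c["vfov"],c["cx"],c["cy"],c["k1"])
s=st(); print(s, env.tip_reach)
E
```

```text
pics
top [0.30990072 0.00782986 1.3786079 ] [ 0.05469217 -0.70091278  0.70935961 -0.05038832] 54.777594139034676 320.303861300168 202.1492546914368 -0.08733775507147254
scene [-0.48267582  0.79124881  0.76920733] [ 0.21736716 -0.38044599  0.76746811 -0.46797977] 47.37483861784884 313.8368055075885 195.78662274896604 -0.017313102212218576
{'clock': 0.1, 'joint_pos': array([-1.27159917e+00,  3.13924566e-01,  4.50673985e-02,  1.30360224e+00,
        5.19706748e-06,  1.43122074e+00]), 'qvel': array([ 0.00080868, -0.00209911,  0.00296538, -0.00166442, -0.00098445,
        0.00174203]), 'tau': array([ 2.38686589e-03, -4.81724203e+01,  2.99244225e+01,  1.28125318e-02,
       -9.03288401e-05, -1.26846885e-05]), 'tcp_pos': array([ 0.24417784, -0.52019356,  0.30308806]), 'orientation': array([-8.29100044e-04,  9.76030840e-01,  2.17630667e-01, -6.37051517e-05]), 'wrist_force': array([-0.22474646,  0.00659159,  0.16350589]), 'ft_torque': array([-0.01549139,  0.01321386, -0.03403439]), 'grip_force': 0.0, 'finger_gap': 0.08554154287199563} 0.0726
```

View pics/top0.png

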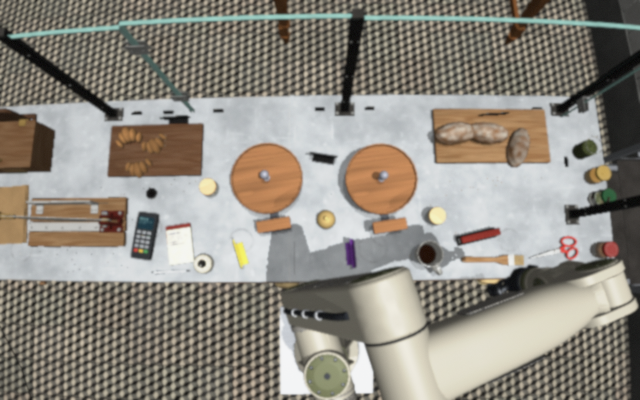

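View pics/scene0.png

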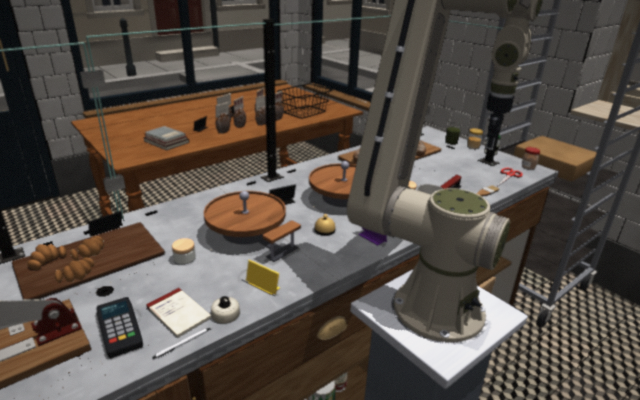

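The top view shows stands at about (267,178) and (381,178), pots at (208,187) and (437,215), the black slate at (322,157), the bell at (326,219) and the mug at (429,255). The purple and yellow slates are decoys, and a dark slate-like thing sits at (175,118).

```bash
cat > m.py <<'E'
from h import *
import sys
def stands(c):
    P=cloud(c); x,y,z=P[...,0],P[...,1],P[...,2]; hsv=cv2.cvtColor(c["frame"],cv2.COLOR_RGB2HSV)
    out=[]
    wood=((hsv[...,0]<18)&(hsv[...,1]>90)&(hsv[...,2]>60)&(z>.05)&(z<.1)).astype(np.uint8)
    n,l,s,ce=cv2.connectedComponentsWithStats(wood)
    for i in range(1,n):
        if s[i,4]>150: 
            m=(l==i); p=P[m]; v,u=np.nonzero(m)
            r=cv2.minAreaRect(np.c_[u,v].astype(np.float32)); b=plane(c,cv2.boxPoints(r),.08 if s[i,4]<2000 else .075)
            hull=cv2.convexHull(np.c_[u,v].astype(np.float32)); e=cv2.fitEllipse(hull) if s[i,4]>2000 else None
            print("wood",s[i],ce[i].round(1),"plane ctr",plane(c,ce[i],.08)[0].round(4),"zmed",np.median(p[:,2]).round(4), "box ctr",b.mean(0).round(4),"edges",[ (round(float(np.hypot(*(b[(k+1)%4]-b[k])[:2])),3),round(float(np.arctan2(*(b[(k+1)%4]-b[k])[1::-1])),3)) for k in range(2)], e and plane(c,e[0],.08)[0].round(4))
    return P,hsv
if __name__=="__main__":
    c=shot("top"); P,hsv=stands(c); z=P[...,2]
    for nm,(u,v) in dict(k1=(265,176),k2=(382,176)).items():
        w=P[v-12:v+12,u-12:u+12].reshape(-1,3); q=w[(w[:,2]>.12)&(w[:,2]<.16)]; print(nm,len(q),q.mean(0).round(4),q[:,2].max())
    for nm,(u,v) in dict(p1=(208,187),p2=(437,215),bell=(326,219),mug=(429,255),jar=(204,263)).items():
        w=P[v-14:v+14,u-14:u+14].reshape(-1,3); zm=np.percentile(w[:,2],90); q=w[w[:,2]>zm-.008]; print(nm,len(q),q.mean(0).round(4),zm.round(4),((q.max(0)+q.min(0))/2).round(4))
    for nm,(u,v) in dict(slate=(322,157),far=(175,118)).items():
        w=P[v-12:v+12,u-18:u+18].reshape(-1,3); h=hsv[v-12:v+12,u-18:u+18].reshape(-1,3); q=w[(h[:,2]<70)&(w[:,2]>.012)]
        print(nm,len(q)); print(q[np.argsort(q[:,2])][::4].round(3))
    cv2.imwrite("pics/crop.png",cv2.resize(c["frame"][100:280,180:480,::-1],(800,480),interpolation=cv2.INTER_CUBIC))
E
python3 m.py
```

```text
wood [ 231  144   71   69 3722] [266.2 178.1] plane ctr [0.5905 0.1999 0.08  ] zmed 0.0704 box ctr [0.5931 0.2012 0.075 ] edges [(0.243, -0.77), (0.246, -2.378)] [0.5908 0.1999 0.08  ]
wood [ 345  144   72   70 3734] [380.4 178.8] plane ctr [ 0.5831 -0.193   0.08  ] zmed 0.0701 box ctr [ 0.5862 -0.1937  0.075 ] edges [(0.245, -0.789), (0.242, -2.398)] [ 0.5834 -0.1932  0.08  ]
wood [257 217  34  15 373] [273.4 224.6] plane ctr [0.4299 0.1741 0.08  ] zmed 0.0802 box ctr [0.4297 0.1751 0.08  ] edges [(0.113, -1.416), (0.04, -2.977)] None
wood [373 219  34  14 364] [389.3 225.4] plane ctr [ 0.4222 -0.2173  0.08  ] zmed 0.0793 box ctr [ 0.4221 -0.2175  0.08  ] edges [(0.113, -1.443), (0.039, -3.041)] None
wood [599 242  20  15 236] [608.5 249.1] plane ctr [ 0.3251 -0.9969  0.08  ] zmed 0.0832 box ctr [ 0.3253 -0.9971  0.08  ] edges [(0.075, -1.599), (0.049, 3.032)] None
k1 64 [0.5915 0.1992 0.1366] 0.14537626730451825
k2 65 [ 0.5841 -0.196   0.1356] 0.14585795155636672
p1 238 [0.5663 0.4067 0.0725] 0.0517 [0.4553 0.2266 0.7113]
p2 233 [ 0.4565 -0.3875  0.0607] 0.0505 [ 0.3985 -0.2083  0.7106]
bell 188 [ 0.4501 -0.004   0.0604] 0.0389 [ 0.395  -0.0061  0.7048]
mug 133 [ 0.3213 -0.348   0.1109] 0.091 [ 0.3221 -0.1915  0.7308]
jar 265 [0.3015 0.4262 0.0425] 0.0327 [0.3023 0.236  0.7017]
slate 12
[[ 0.684  0.007  0.03 ]
 [ 0.677  0.003  0.054]
 [ 0.675 -0.004  0.062]]
far 47
[[0.842 0.533 0.012]
 [0.841 0.535 0.016]
 [0.838 0.551 0.025]
 [0.837 0.546 0.028]
 [0.837 0.513 0.034]
 [0.834 0.58  0.039]
 [0.833 0.568 0.04 ]
 [0.832 0.575 0.042]
 [0.83  0.584 0.048]
 [0.831 0.544 0.053]
 [0.832 0.512 0.057]
 [0.83  0.514 0.063]]
```

View pics/crop.png

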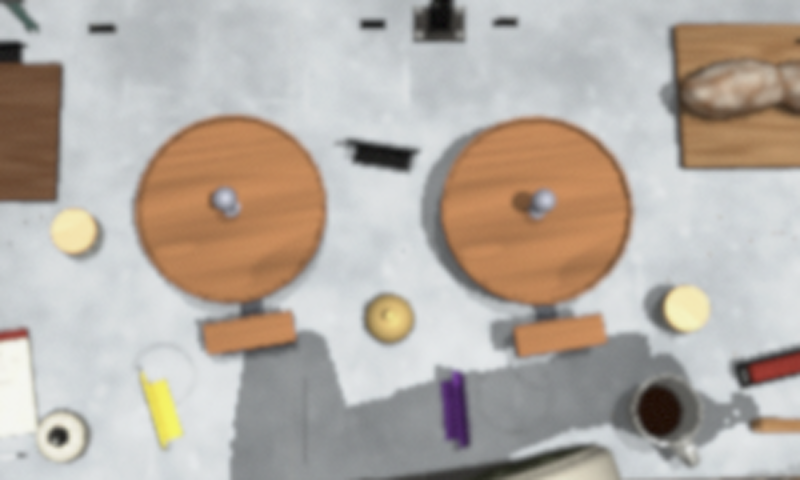

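Both stands have a yaw of about 0.15. Two pots are visible so far, and others may be hidden behind the arm. Next I roll the tool to align with the left stand and go above its knob.

```bash
cat > go.py <<'E'
from h import *
def pose():
    s=st(); M=R.from_quat(np.roll(s["orientation"],-1)).as_matrix(); return s,M
def plan(x,y,z,yaw):
    "total tool units (after rolling) to reach TCP x,y,z with tool-x yaw"
    s,M=pose(); psi=np.arctan2(M[1,0],M[0,0]); r=-(yaw-psi); r=(r+np.pi/2)%np.pi-np.pi/2
    M2=M@R.from_rotvec([0,0,r]).as_matrix(); d=M2.T@(np.array([x,y,z])-s["tcp_pos"])/.04
    print("t %.2f tcp %s psi %.3f j6 %.2f tilt %.3f| roll units %.2f then xyz units %s F %s gap %.4f"%(s["clock"],s["tcp_pos"].round(4),psi,s["joint_pos"][5],M[2,2],np.degrees(r)/10,d.round(2),s["wrist_force"].round(1),s["finger_gap"]))
if __name__=="__main__":
    import sys; plan(*map(float,sys.argv[1:5]))
E
python3 -m handwheel '{"deltas":[[1,0,0,0,0.82],[1,0,0,0,0.82],[1,0.63,-0.91,0,0],[1,0.63,-0.91,0,0],[1,0.63,-0.91,0,0],[1,0.63,-0.91,0,0],[1,0.63,-0.91,0,0],[1,0.63,-0.91,0,0],[1,0.63,-0.91,0,0],[1,0.63,-0.91,0,0],[1,0.63,-0.91,0,0],[1,0.63,-0.91,0,0],[1,0.63,-0.91,0,0],[1,0.63,-0.91,0,0],[1,0.63,-0.91,0,0],[1,0.63,-0.91,0,0],[1,0.63,-0.91,0,0],[1,0.63,-0.91,0,0],[1,0.63,-0.91,0,0],[1,0.63,-0.91,0,0]]}' 20; python3 go.py 0.592 0.200 0.18 0.155
```

```text
clock: 2.65
tcp_pos: [0.5951, 0.187, 0.3035]
orientation: [-0.004, 0.996, 0.086, -0.001]
wrist_force: [0.2, -0.6, -0.7]
finger_gap: 0.0853
grip_force: 0.0
t 2.65 tcp [0.5951 0.187  0.3035] psi 0.173 j6 3.14 tilt -1.000| roll units 0.10 then xyz units [-0.02 -0.31  3.09] F [ 0.2 -0.6 -0.7] gap 0.0853
```

```bash
python3 -m handwheel '{"deltas":[[1,0,0,0,-1],[1,0,0,0,-1],[1,0,0,0,-1],[1,0,0,0,-1],[1,0,0,0,-1],[1,0,0,0,-1],[1,0,0,0,-1],[1,0,0,0,-1],[1,0,0,0,-1],[1,0,0,0,-1],[1,0,0,0,-1],[1,0,0,0,-1],[1,0,0,0,-1],[1,0,0,0,-1],[1,0,0,0,-1],[1,0,0,0,-1],[1,0,0,0,-1],[1,0,0,0,-0.9],[1,0,0,0,0],[1,0,0,0,0]]}' >/dev/null; python3 go.py 0.592 0.200 0.18 0.155
python3 - <<'E'
from h import *
c=shot("top","top1"); P=cloud(c); z=P[...,2]; hsv=cv2.cvtColor(c["frame"],cv2.COLOR_RGB2HSV)
m=((z>.035)&(z<.065)&(hsv[...,0]>12)&(hsv[...,0]<40)&(hsv[...,2]>150)).astype(np.uint8)
n,l,s,ce=cv2.connectedComponentsWithStats(m)
for i in range(1,n):
    if s[i,4]>60: print(s[i],plane(c,ce[i],.05)[0].round(4),hsv[l==i].mean(0).round())
E
```

```text
t 5.15 tcp [0.5948 0.185  0.3036] psi -2.991 j6 0.02 tilt -1.000| roll units -0.02 then xyz units [0.01 0.36 3.09] F [ 0.1 -0.2 -0. ] gap 0.0853
[120 130  13  11  77] [0.7692 0.7278 0.05  ] [ 15. 139. 159.]
[199 178  11  18 154] [0.5704 0.4226 0.05  ] [ 23.  70. 228.]
[429 207  18  17 231] [ 0.4577 -0.3911  0.05  ] [ 25.  65. 230.]
[319 212  14  14 134] [ 0.4525 -0.0039  0.05  ] [ 21. 114. 203.]
```

View pics/top1.png

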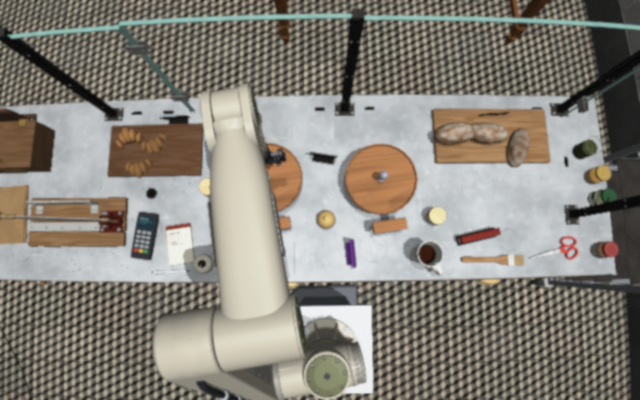

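Only two pots exist, left at about (0.566,0.407) and right at (0.458,-0.391). Nothing else was hidden. Now down onto the left knob.

```bash
python3 -m handwheel '{"deltas":[[1,0,0.36,0,0],[1,0,0,0.8,0],[1,0,0,0.8,0],[1,0,0,0.8,0],[1,0,0,0.69,0],[-1,0,0,0,0],[-1,0,0,0,0],[-1,0,0,0,0],[-1,0,0,0,0],[-1,0,0,0,0],[-1,0,0,0,0],[-1,0,0,0,0],[-1,0,0,0,0],[-1,0,0,0,0],[-1,0,0,0,0]]}' 40; python3 go.py 0.592 0.200 0.18 0.155
```

```text
clock: 7.08
tcp_pos: [0.5936, 0.2, 0.1824]
orientation: [0.001, -0.076, 0.997, 0.004]
wrist_force: [0.3, -2.2, 6.9]
finger_gap: 0.0277
grip_force: 39.2
t 7.08 tcp [0.5936 0.2    0.1824] psi -2.989 j6 0.04 tilt -1.000| roll units -0.01 then xyz units [0.04 0.01 0.06] F [ 0.3 -2.2  6.9] gap 0.0277
```

```bash
python3 -m handwheel '{"deltas":[[-1,0,0.05,0,0],[-1,0,0.05,0,0],[-1,0,0,0,0],[-1,0,0,0,0]]}'; python3 -m handwheel '{"deltas":[[-1,0,0.05,0,0],[-1,0,0,0,0],[-1,0,0,0,0]]}'
```

```text
clock: 7.58
tcp_pos: [0.5934, 0.2017, 0.1824]
orientation: [0.001, -0.075, 0.997, 0.001]
wrist_force: [0.5, -10.2, 6.6]
finger_gap: 0.0278
grip_force: 39.5
clock: 7.95
tcp_pos: [0.5933, 0.2025, 0.1823]
orientation: [0.001, -0.075, 0.997, 0.0]
wrist_force: [1.2, -13.1, 6.4]
finger_gap: 0.0274
grip_force: 39.6
```

```bash
python3 -m handwheel '{"deltas":[[-1,0,0.0,0,0],[-1,0,0,0,0],[-1,0,0.05,0,0],[-1,0,0.05,0,0],[-1,0,0.05,0,0],[-1,0,0.05,0,0],[-1,0,0,0,0],[-1,0,0,0,0],[-1,0,0,0,0]]}' 80
```

```text
clock: 9.07
tcp_pos: [0.593, 0.2054, 0.1824]
orientation: [0.002, -0.073, 0.997, -0.005]
wrist_force: [3.5, -29.4, 7.0]
finger_gap: 0.0265
grip_force: 78.6
```

Left springs back linearly, 29 N at about 5 mm, so it is sound on this side. Now the other way.

```bash
python3 -m handwheel '{"deltas":[[-1,0,-0.1,0,0],[-1,0,-0.1,0,0],[-1,0,-0.1,0,0],[-1,0,-0.05,0,0],[-1,0,0,0,0],[-1,0,0,0,0]]}';python3 -m handwheel '{"deltas":[[-1,0,-0.05,0,0],[-1,0,-0.05,0,0],[-1,0,-0.05,0,0],[-1,0,-0.05,0,0],[-1,0,0,0,0],[-1,0,0,0,0]]}';python3 -m handwheel '{"deltas":[[-1,0,-0.05,0,0],[-1,0,-0.05,0,0],[-1,0,-0.04,0,0],[-1,0,0,0,0],[-1,0,0,0,0]]}'
```

```text
clock: 9.82
tcp_pos: [0.5936, 0.1999, 0.1825]
orientation: [0.001, -0.076, 0.997, 0.004]
wrist_force: [-0.1, -2.5, 7.3]
finger_gap: 0.0265
grip_force: 78.8
clock: 10.58
tcp_pos: [0.594, 0.1969, 0.1826]
orientation: [0.001, -0.078, 0.997, 0.009]
wrist_force: [-2.6, 13.8, 6.6]
finger_gap: 0.0263
grip_force: 79.0
clock: 11.2
tcp_pos: [0.5943, 0.1947, 0.1826]
orientation: [0.001, -0.079, 0.997, 0.013]
wrist_force: [-4.2, 23.9, 5.2]
finger_gap: 0.0264
grip_force: 79.2
```

```bash
python3 -m handwheel '{"deltas":[[-1,0,-0.06,0,0],[-1,0,0,0,0],[-1,0,0,0,0],[-1,0,0.1,0,0],[-1,0,0.1,0,0],[-1,0,0.1,0,0],[-1,0,0.08,0,0],[-1,0,0,0,0],[-1,0,0,0,0],[1,0,0,0,0],[1,0,0,0,0],[1,0,0,0,0],[1,0,0,0,0],[1,0,0,0,0],[1,0,0,-0.5,0],[1,0,0,-0.8,0],[1,0,0,-0.8,0],[1,0,0,-0.8,0]]}' 40; python3 go.py 0.584 -0.195 0.18 0.14
python3 - <<'E'
from h import *
c=shot("top"); P=cloud(c); f=c["frame"]
w=P[165:190,370:395].reshape(-1,3); q=w[(w[:,2]>.11)&(w[:,2]<.16)]; print(len(q),q.mean(0),(q.max(0)+q.min(0))/2)
m=(np.abs(P[...,2]-.13)<.02)&(P[...,1]<-.15)&(P[...,1]>-.25)&(P[...,0]>.5)&(P[...,0]<.65)
v,u=np.nonzero(m);print(u.mean(),v.mean(),plane(c,[(u.min()+u.max())/2,(v.min()+v.max())/2],.130))
E
```

```text
clock: 13.45
tcp_pos: [0.5928, 0.1986, 0.2973]
orientation: [-0.0, -0.077, 0.997, 0.004]
wrist_force: [-0.1, -0.4, 0.9]
finger_gap: 0.0855
grip_force: 0.0
t 13.45 tcp [0.5928 0.1986 0.2973] psi -2.988 j6 0.04 tilt -1.000| roll units 0.08 then xyz units [ 1.59 -9.74  2.85] F [-0.1 -0.4  0.9] gap 0.0855
65 [ 0.58411667 -0.19605742  0.13541276] [ 0.5853206  -0.19730606  0.13567221]
383.81538461538463 175.0 [[ 0.58530443 -0.19756295  0.13      ]]
```

```bash
python3 -m handwheel '{"deltas":[[1,0,0,0,0.08],[1,0.14,-0.89,0,0],[1,0.14,-0.89,0,0],[1,0.14,-0.89,0,0],[1,0.14,-0.89,0,0],[1,0.14,-0.89,0,0],[1,0.14,-0.89,0,0],[1,0.14,-0.89,0,0],[1,0.14,-0.89,0,0],[1,0.14,-0.89,0,0],[1,0.14,-0.89,0,0],[1,0.14,-0.89,0,0],[1,0,0,0,0],[1,0,0,0,0]]}'; python3 go.py 0.585 -0.196 0.18 0.14
```

```text
clock: 15.25
tcp_pos: [0.5857, -0.1973, 0.2918]
orientation: [-0.001, -0.069, 0.998, 0.005]
wrist_force: [-0.1, 0.5, 0.7]
finger_gap: 0.0854
grip_force: 0.0
t 15.25 tcp [ 0.5857 -0.1973  0.2918] psi -3.003 j6 -0.60 tilt -1.000| roll units -0.01 then xyz units [0.01 0.01 2.8 ] F [-0.1  0.5  0.7] gap 0.0854
```

```bash
python3 -m handwheel '{"deltas":[[1,0,0,0.8,0],[1,0,0,0.8,0],[1,0,0,0.7,0],[1,0,0,0.45,0],[1,0,0,0,0],[-1,0,0,0,0],[-1,0,0,0,0],[-1,0,0,0,0],[-1,0,0,0,0],[-1,0,0,0,0],[-1,0,0,0,0],[-1,0,0,0,0],[-1,0,0,0,0],[-1,0,0,0,0],[-1,0,0,0,0]]}' 80;  python3 -m handwheel '{"deltas":[[-1,0,0.05,0,0],[-1,0,0.05,0,0],[-1,0,0.05,0,0],[-1,0,0,0,0],[-1,0,0,0,0]]}'
```

```text
clock: 17.12
tcp_pos: [0.5865, -0.1971, 0.1844]
orientation: [0.0, -0.07, 0.998, 0.004]
wrist_force: [-0.4, 0.7, 5.4]
finger_gap: 0.0263
grip_force: 78.3
clock: 17.75
tcp_pos: [0.5863, -0.1943, 0.1844]
orientation: [0.001, -0.069, 0.998, 0.0]
wrist_force: [-0.4, -10.2, 3.2]
finger_gap: 0.0264
grip_force: 78.5
```

```bash
python3 -m handwheel '{"deltas":[[-1,0,0,0,0],[-1,0,0,0,0],[-1,0,0,0,0],[-1,0,0,0,0]]}' 20;  python3 -m handwheel '{"deltas":[[-1,0,0.05,0,0],[-1,0,0.05,0,0],[-1,0,0,0,0],[-1,0,0,0,0]]}';  python3 -m handwheel '{"deltas":[[-1,0,0.05,0,0],[-1,0,0.05,0,0],[-1,0,0,0,0],[-1,0,0,0,0]]}'
```

```text
clock: 18.25
tcp_pos: [0.5863, -0.1944, 0.1844]
orientation: [0.001, -0.069, 0.998, 0.0]
wrist_force: [-0.4, -9.9, 2.4]
finger_gap: 0.0262
grip_force: 78.5
clock: 18.75
tcp_pos: [0.5862, -0.1927, 0.1844]
orientation: [0.001, -0.068, 0.998, -0.002]
wrist_force: [-0.0, -15.0, -0.6]
finger_gap: 0.026
grip_force: 78.3
clock: 19.25
tcp_pos: [0.5857, -0.1886, 0.1849]
orientation: [0.001, -0.068, 0.998, -0.002]
wrist_force: [0.7, -16.0, 1.7]
finger_gap: 0.0266
grip_force: 76.9
```

Right: the force plateaus at 16 N (grip friction) while the knob runs free, so this bearing has play. Continue to its stop.

```bash
python3 -m handwheel '{"deltas":[[-1,0,0.06,0,0],[-1,0,0.06,0,0],[-1,0,0,0,0],[-1,0,0,0,0]]}';  python3 -m handwheel '{"deltas":[[-1,0,0.06,0,0],[-1,0,0.06,0,0],[-1,0,0,0,0],[-1,0,0,0,0]]}'
```

```text
clock: 19.75
tcp_pos: [0.5852, -0.1846, 0.1851]
orientation: [0.001, -0.068, 0.998, -0.003]
wrist_force: [1.2, -18.6, 0.7]
finger_gap: 0.0267
grip_force: 75.7
clock: 20.25
tcp_pos: [0.5849, -0.1817, 0.1853]
orientation: [0.001, -0.067, 0.998, -0.005]
wrist_force: [1.5, -25.0, 1.2]
finger_gap: 0.0264
grip_force: 74.4
```

```bash
python3 -m handwheel '{"deltas":[[-1,0,0.06,0,0],[-1,0,0,0,0],[-1,0,0,0,0]]}'; python3 -m handwheel '{"deltas":[[-1,0,-0.1,0,0],[-1,0,-0.1,0,0],[-1,0,-0.1,0,0],[-1,0,-0.1,0,0],[-1,0,-0.1,0,0],[-1,0,-0.1,0,0],[-1,0,0,0,0],[-1,0,0,0,0]]}';  python3 -m handwheel '{"deltas":[[-1,0,-0.1,0,0],[-1,0,-0.1,0,0],[-1,0,-0.1,0,0],[-1,0,0,0,0],[-1,0,0,0,0]]}';  python3 -m handwheel '{"deltas":[[-1,0,-0.06,0,0],[-1,0,-0.06,0,0],[-1,0,-0.06,0,0],[-1,0,0,0,0],[-1,0,0,0,0]]}'
```

```text
clock: 20.62
tcp_pos: [0.5848, -0.1809, 0.1852]
orientation: [0.001, -0.066, 0.998, -0.006]
wrist_force: [1.9, -29.5, -1.6]
finger_gap: 0.0265
grip_force: 74.3
clock: 21.62
tcp_pos: [0.5855, -0.1892, 0.1859]
orientation: [0.001, -0.071, 0.997, 0.01]
wrist_force: [-3.7, 16.8, 22.5]
finger_gap: 0.0263
grip_force: 76.3
clock: 22.25
tcp_pos: [0.5872, -0.2006, 0.186]
orientation: [0.001, -0.072, 0.997, 0.01]
wrist_force: [-4.9, 18.5, 23.6]
finger_gap: 0.0265
grip_force: 77.4
clock: 22.88
tcp_pos: [0.5879, -0.2076, 0.1843]
orientation: [0.0, -0.072, 0.997, 0.011]
wrist_force: [-1.7, 17.9, 16.3]
finger_gap: 0.0264
grip_force: 79.0
```

```bash
python3 -m handwheel '{"deltas":[[-1,0,-0.06,0,0],[-1,0,-0.06,0,0],[-1,0,0,0,0],[-1,0,0,0,0]]}'; python3 -m handwheel '{"deltas":[[-1,0,-0.06,0,0],[-1,0,-0.06,0,0],[-1,0,0,0,0],[-1,0,0,0,0]]}'
```

```text
clock: 23.38
tcp_pos: [0.5886, -0.2117, 0.1845]
orientation: [0.0, -0.072, 0.997, 0.011]
wrist_force: [-2.6, 19.9, 18.6]
finger_gap: 0.0261
grip_force: 77.8
clock: 23.88
tcp_pos: [0.5889, -0.2148, 0.1847]
orientation: [0.0, -0.073, 0.997, 0.013]
wrist_force: [-3.7, 26.0, 21.1]
finger_gap: 0.0259
grip_force: 76.8
```

```bash
python3 -m handwheel '{"deltas":[[-1,0,-0.06,0,0],[-1,0,0,0,0],[-1,0,0.15,0,0],[-1,0,0.15,0,0],[-1,0,0.15,0,0],[-1,0,0.15,0,0],[-1,0,0.12,0,0],[-1,0,0,0,0],[1,0,0,0,0],[1,0,0,0,0],[1,0,0,0,0],[1,0,0,0,0],[1,0,0,0,0],[1,0,0,-0.5,0],[1,0,0,-0.8,0],[1,0,0,-0.8,0],[1,0,0,-0.8,0]]}' 40
cat > pots.py <<'E'
from h import *
for n in("top","scene"):
    c=shot(n); P=cloud(c); z=P[...,2]; hsv=cv2.cvtColor(c["frame"],cv2.COLOR_RGB2HSV)
    m=((z>.035)&(z<.135)&(hsv[...,0]>15)&(hsv[...,0]<30)&(hsv[...,1]>35)&(hsv[...,1]<140)&(hsv[...,2]>130)&(P[...,0]<.75)&(P[...,1]<.6)&(P[...,1]>-.6)).astype(np.uint8)
    k,l,s,ce=cv2.connectedComponentsWithStats(m)
    for i in range(1,k):
        if s[i,4]>60: zz=np.median(z[l==i]); print(n,s[i],plane(c,ce[i],zz)[0].round(4))
E
python3 pots.py; python3 go.py 0.458 -0.391 0.084 0.14
```

```text
clock: 26.0
tcp_pos: [0.5862, -0.1981, 0.3001]
orientation: [-0.0, -0.07, 0.998, 0.004]
wrist_force: [1.0, -0.7, 0.6]
finger_gap: 0.0851
grip_force: 0.0
top [199 178  18  18 240] [0.5701 0.4132 0.0498]
top [425 200  18  18 242] [ 0.4827 -0.3794  0.0493]
top [319 212  14  15 135] [ 0.4527 -0.0034  0.04  ]
scene [399 179  10   8  66] [ 0.4715 -0.3837  0.0492]
scene [317 214  16  11  87] [ 0.4502 -0.0017  0.039 ]
scene [172 238  22  13 214] [0.5661 0.4146 0.0487]
t 26.10 tcp [ 0.5877 -0.1988  0.3034] psi -3.002 j6 -0.60 tilt -1.000| roll units -0.00 then xyz units [ 3.91 -4.33  5.45] F [ 0.4 -0.5 -0.2] gap 0.0853
```

The right pot was knocked to (0.483,-0.379). I will pick it there.

```bash
python3 go.py 0.4825 -0.3796 0.084 0.14
```

```text
t 26.10 tcp [ 0.5877 -0.1988  0.3034] psi -3.002 j6 -0.60 tilt -1.000| roll units -0.00 then xyz units [ 3.26 -4.13  5.45] F [ 0.4 -0.5 -0.2] gap 0.0853
```

```bash
python3 -m handwheel '{"deltas":[[1,0.65,-0.83,0,0],[1,0.65,-0.83,0,0],[1,0.65,-0.83,0,0],[1,0.65,-0.83,0,0],[1,0.65,-0.83,0,0],[1,0,0,0,0],[1,0,0,0.9,0],[1,0,0,0.9,0],[1,0,0,0.9,0],[1,0,0,0,0],[1,0,0,0,0]]}'>/dev/null; python3 go.py 0.4825 -0.3796 0.084 0.14; python3 pots.py
```

```text
t 27.48 tcp [ 0.4811 -0.3796  0.1909] psi -3.001 j6 -0.94 tilt -1.000| roll units 0.00 then xyz units [-0.03 -0.03  2.67] F [-0.3 -0.9 -0.6] gap 0.0854
top [199 178  18  18 243] [0.5701 0.413  0.0499]
top [321 214  11  10  82] [ 0.4535 -0.0035  0.0412]
scene [394 179  14   7  72] [ 0.4767 -0.3787  0.0496]
scene [172 238  22  13 214] [0.5663 0.4146 0.0487]
```

```bash
python3 -m handwheel '{"deltas":[[1,0,0,0.9,0],[1,0,0,0.9,0],[1,0,0,0.6,0],[1,0,0,0.25,0],[1,0,0,0,0],[-1,0,0,0,0],[-1,0,0,0,0],[-1,0,0,0,0],[-1,0,0,0,0],[-1,0,0,0,0],[-1,0,0,0,0],[-1,0,0,0,0]]}' 40; python3 go.py 0.4825 -0.3796 0.084 0.14
```

```text
clock: 29.08
tcp_pos: [0.4814, -0.3804, 0.0862]
orientation: [0.001, -0.07, 0.998, 0.002]
wrist_force: [-0.4, -0.4, 5.2]
finger_gap: 0.0604
grip_force: 43.3
t 29.07 tcp [ 0.4814 -0.3804  0.0862] psi -3.002 j6 -0.94 tilt -1.000| roll units -0.01 then xyz units [-0.03  0.02  0.06] F [-0.4 -0.4  5.2] gap 0.0604
```

```bash
python3 -m handwheel '{"deltas":[[-1,0,0,-0.3,0],[-1,0,0,-0.8,0],[-1,0,0,-0.8,0],[-1,0,0,-0.8,0],[-1,0,0,-0.8,0],[-1,0,0,-0.8,0],[-1,0,0,-0.5,0],[-1,0,0,0,1],[-1,0,0,0,1],[-1,0,0,0,1],[-1,0,0,0,1],[-1,0,0,0,1],[-1,0,0,0,1],[-1,0,0,0,0]]}' 40; python3 go.py 0.639 0.1416 0.156 -0.892
```

```text
clock: 30.82
tcp_pos: [0.4803, -0.38, 0.2759]
orientation: [-0.003, 0.438, 0.899, 0.004]
wrist_force: [0.8, 0.4, -3.1]
finger_gap: 0.0606
grip_force: 45.0
t 30.82 tcp [ 0.4803 -0.38    0.2759] psi 2.236 j6 0.10 tilt -1.000| roll units -0.08 then xyz units [ 7.63 11.26  3.11] F [ 0.8  0.4 -3.1] gap 0.0606
```

```bash
python3 -m handwheel '{"deltas":[[-1,0,0,0,-0.08],[-1,0.3,0.4,0,0],[-1,0.54,0.8,0,0],[-1,0.54,0.8,0,0],[-1,0.54,0.8,0,0],[-1,0.54,0.8,0,0],[-1,0.54,0.8,0,0],[-1,0.54,0.8,0,0],[-1,0.54,0.8,0,0],[-1,0.54,0.8,0,0],[-1,0.54,0.8,0,0],[-1,0.54,0.8,0,0],[-1,0.54,0.8,0,0],[-1,0.54,0.8,0,0],[-1,0.54,0.8,0,0],[-1,0.3,0.4,0,0],[-1,0,0,0,0],[-1,0,0,0,0]]}' >/dev/null; python3 go.py 0.639 0.1416 0.158 -0.892
```

```text
t 33.08 tcp [0.6384 0.1372 0.2797] psi 2.248 j6 0.98 tilt -1.000| roll units -0.01 then xyz units [0.05 0.07 3.04] F [ 0.7  0.4 -3.7] gap 0.0607
```

```bash
python3 -m handwheel '{"deltas":[[-1,0.05,0.07,0.7,0],[-1,0,0,0.7,0],[-1,0,0,0.7,0],[-1,0,0,0.5,0],[-1,0,0,0.3,0],[-1,0,0,0,0],[-1,0,0,0.05,0],[-1,0,0,0.05,0],[-1,0,0,0,0]]}' ; python3 go.py 0.639 0.1416 0.156 -0.892
```

```text
clock: 34.2
tcp_pos: [0.6398, 0.1421, 0.1603]
orientation: [-0.002, 0.432, 0.902, 0.003]
wrist_force: [0.3, -0.3, -3.9]
finger_gap: 0.0609
grip_force: 45.0
t 34.20 tcp [0.6398 0.1421 0.1603] psi 2.248 j6 0.99 tilt -1.000| roll units -0.01 then xyz units [ 0.   -0.02  0.11] F [ 0.3 -0.3 -3.9] gap 0.0609
```

```bash
python3 -m handwheel '{"deltas":[[-1,0,0,0.05,0],[-1,0,0,0.05,0],[-1,0,0,0.02,0],[-1,0,0,0,0],[-1,0,0,0,0]]}' ;python3 -m handwheel '{"deltas":[[-1,0,0,0.03,0],[-1,0,0,0.0,0],[-1,0,0,0,0]]}'
```

```text
clock: 34.83
tcp_pos: [0.6398, 0.142, 0.1554]
orientation: [-0.002, 0.432, 0.902, 0.003]
wrist_force: [-0.2, -0.7, -1.0]
finger_gap: 0.0604
grip_force: 45.3
clock: 35.2
tcp_pos: [0.64, 0.1418, 0.1545]
orientation: [-0.002, 0.432, 0.902, 0.003]
wrist_force: [0.8, -2.7, 5.2]
finger_gap: 0.0608
grip_force: 45.7
```

```bash
python3 -m handwheel '{"deltas":[[0.55,0,0,0,0],[0.75,0,0,0,0],[0.8,0,0,0,0],[0.8,0,0,0,0],[0.8,0,0,0,0],[0.8,0,0,-0.4,0],[0.8,0,0,-0.8,0],[1,0,0,-0.8,0],[1,0,0,-0.8,0],[1,0,0,-0.6,0],[1,0,0,0,0]]}';python3 pots.py; python3 go.py 0.5685 0.4135 0.084 0.155
```

```text
clock: 36.58
tcp_pos: [0.6409, 0.141, 0.2934]
orientation: [0.0, 0.432, 0.902, 0.005]
wrist_force: [0.4, -0.1, -1.0]
finger_gap: 0.0854
grip_force: 0.0
top [199 178  18  18 244] [0.57   0.4129 0.05  ]
top [318 211  16  16 136] [ 0.4521 -0.003   0.0395]
scene [244 183  18   9  85] [0.6413 0.1351 0.1174]
scene [317 214  16  10  82] [ 0.4514 -0.0025  0.0393]
scene [172 238  23  14 223] [0.5656 0.414  0.0486]
t 36.67 tcp [0.6398 0.1409 0.2899] psi 2.248 j6 0.99 tilt -1.000| roll units -6.01 then xyz units [0.71 6.97 5.2 ] F [ 0.   0.1 -0.9] gap 0.0853
```

```bash
python3 -m handwheel '{"deltas":[[1,0,0,0,-1],[1,0,0,0,-1],[1,0,0,0,-1],[1,0,0,0,-1],[1,0,0,0,-1],[1,0,0,0,-1],[1,0.09,0.87,0,0],[1,0.09,0.87,0,0],[1,0.09,0.87,0,0],[1,0.09,0.87,0,0],[1,0.09,0.87,0,0],[1,0.09,0.87,0,0],[1,0.09,0.87,0,0],[1,0.09,0.87,0,0],[1,0,0,0.9,0],[1,0,0,0.9,0],[1,0,0,0.6,0],[1,0,0,0,0],[1,0,0,0,0]]}'>/dev/null; python3 go.py 0.5685 0.4135 0.084 0.155; python3 pots.py
```

```text
t 39.05 tcp [0.5688 0.4124 0.1964] psi -2.988 j6 0.36 tilt -1.000| roll units -0.01 then xyz units [0.   0.   2.81] F [-0.6 -0.7  0.1] gap 0.0852
top [273 152  19  19 293] [0.6404 0.1416 0.1179]
top [199 181  18  15 206] [0.5658 0.413  0.0501]
top [320 211  13  15 130] [ 0.4533 -0.0037  0.0397]
scene [244 183  18  10 136] [0.6365 0.1416 0.1173]
scene [318 214  15  11  84] [ 0.4504 -0.003   0.039 ]
scene [173 239  21  13 186] [0.5635 0.4139 0.0489]
```

```bash
python3 -m handwheel '{"deltas":[[1,0,0,0.9,0],[1,0,0,0.9,0],[1,0,0,0.6,0],[1,0,0,0.36,0],[1,0,0,0,0],[-1,0,0,0,0],[-1,0,0,0,0],[-1,0,0,0,0],[-1,0,0,0,0],[-1,0,0,0,0],[-1,0,0,0,0],[-1,0,0,0,0]]}' 40; python3 go.py 0.5685 0.4135 0.084 0.155;python3 -m handwheel '{"deltas":[[-1,0,0,-0.3,0],[-1,0,0,-0.8,0],[-1,0,0,-0.8,0],[-1,0,0,-0.8,0],[-1,0,0,-0.8,0],[-1,0,0,-0.8,0],[-1,0,0,-0.6,0],[-1,0,0,0,-1],[-1,0,0,0,-1],[-1,0,0,0,-1],[-1,0,0,0,-1],[-1,0,0,0,-1],[-1,0,0,0,-1],[-1,0,0,0,0]]}' 40; python3 go.py 0.619 0.270 0.156 1.202
```

```text
clock: 40.65
tcp_pos: [0.5696, 0.4138, 0.0879]
orientation: [0.001, -0.077, 0.997, 0.005]
wrist_force: [0.1, -0.8, 6.6]
finger_gap: 0.0603
grip_force: 44.6
t 40.65 tcp [0.5696 0.4138 0.0879] psi -2.988 j6 0.36 tilt -1.000| roll units -0.01 then xyz units [ 0.03 -0.    0.1 ] F [ 0.1 -0.8  6.6] gap 0.0603
clock: 42.4
tcp_pos: [0.5685, 0.4116, 0.2815]
orientation: [0.001, -0.564, 0.826, 0.004]
wrist_force: [0.5, -0.5, -3.2]
finger_gap: 0.0609
grip_force: 44.6
t 42.40 tcp [0.5685 0.4116 0.2815] psi -1.943 j6 -0.69 tilt -1.000| roll units -0.02 then xyz units [ 2.87 -2.47  3.11] F [ 0.5 -0.5 -3.2] gap 0.0609
```

```bash
python3 -m handwheel '{"deltas":[[-1,0.57,-0.49,0,0],[-1,0.57,-0.49,0,0],[-1,0.57,-0.49,0,0],[-1,0.57,-0.49,0,0],[-1,0.59,-0.51,0,0],[-1,0,0,0,0],[-1,0,0,0.7,0],[-1,0,0,0.7,0],[-1,0,0,0.7,0],[-1,0,0,0.5,0],[-1,0,0,0.2,0],[-1,0,0,0,0],[-1,0,0,0,0]]}' ; python3 go.py 0.619 0.270 0.158 1.202
```

```text
clock: 44.02
tcp_pos: [0.6198, 0.2703, 0.1698]
orientation: [0.003, -0.565, 0.825, 0.003]
wrist_force: [-0.2, -0.0, -2.7]
finger_gap: 0.061
grip_force: 44.6
t 44.02 tcp [0.6198 0.2703 0.1698] psi -1.941 j6 -0.91 tilt -1.000| roll units -0.01 then xyz units [0.02 0.01 0.29] F [-0.2 -0.  -2.7] gap 0.0610
```

```bash
python3 -m handwheel '{"deltas":[[-1,0,0,0.1,0],[-1,0,0,0.1,0],[-1,0,0,0.07,0],[-1,0,0,0,0],[-1,0,0,0,0]]}' ;python3 -m handwheel '{"deltas":[[-1,0,0,0.04,0],[-1,0,0,0.0,0],[-1,0,0,0,0]]}'
```

```text
clock: 44.65
tcp_pos: [0.6193, 0.2701, 0.1581]
orientation: [0.002, -0.565, 0.825, 0.004]
wrist_force: [-1.2, -0.2, -0.7]
finger_gap: 0.0609
grip_force: 44.8
clock: 45.02
tcp_pos: [0.6194, 0.2704, 0.1569]
orientation: [0.002, -0.565, 0.825, 0.004]
wrist_force: [-1.4, 2.6, 5.6]
finger_gap: 0.0607
grip_force: 45.2
```

```bash
python3 -m handwheel '{"deltas":[[0.55,0,0,0,0],[0.75,0,0,0,0],[0.8,0,0,0,0],[0.8,0,0,0,0],[0.8,0,0,0,0],[0.8,0,0,-0.4,0],[0.8,0,0,-0.8,0],[1,0,0,-0.8,0],[1,0,0,-0.8,0],[1,0,0,-0.6,0],[1,0,0,0,0]]}'
cat > slate.py <<'E'
from h import *
im=[]
for n in("top","scene"):
    c=shot(n); P=cloud(c); z=P[...,2]; hsv=cv2.cvtColor(c["frame"],cv2.COLOR_RGB2HSV)
    m=((hsv[...,2]<75)&(z>-.01)&(z<.09)&(P[...,0]<.76)&(P[...,0]>.6)&(abs(P[...,1])<.07)).astype(np.uint8)
    q=P[m>0]; print(n,len(q)); v,u=np.nonzero(m)
    if len(q)<20: continue
    qq=q[(q[:,2]>.01)]
    A=np.c_[qq,np.ones(len(qq))]; # plane x = a*y+b*z+c
    w=np.ones(len(qq),bool)
    for _ in range(4):
        s=np.linalg.lstsq(np.c_[qq[w,1],qq[w,2],np.ones(w.sum())],qq[w,0],rcond=None)[0]; r=qq[:,0]-np.c_[qq[:,1],qq[:,2],np.ones(len(qq))]@s; w=abs(r)<.006
    print("x=a*y+b*z+c",s.round(4),"n",w.sum(),"y range",qq[w,1].min().round(3),qq[w,1].max().round(3),"z",qq[w,2].max().round(3))
    cu,cv=int(u.mean()),int(v.mean()); print(cu,cv)
    im.append(cv2.resize(c["frame"][cv-30:cv+30,cu-40:cu+40,::-1],(400,300),interpolation=cv2.INTER_CUBIC))
cv2.imwrite("pics/slate.png",np.hstack(im))
E
python3 slate.py
```

```text
clock: 46.4
tcp_pos: [0.6205, 0.2692, 0.2958]
orientation: [0.005, -0.565, 0.825, 0.003]
wrist_force: [0.3, -0.6, -0.8]
finger_gap: 0.0854
grip_force: 0.0
top 142
x=a*y+b*z+c [ 0.174  -0.2285  0.6894] n 19 y range -0.036 0.038 z 0.065
323 157
scene 293
x=a*y+b*z+c [ 0.1844 -0.2652  0.6919] n 229 y range -0.049 0.048 z 0.063
284 193
```

View pics/slate.png

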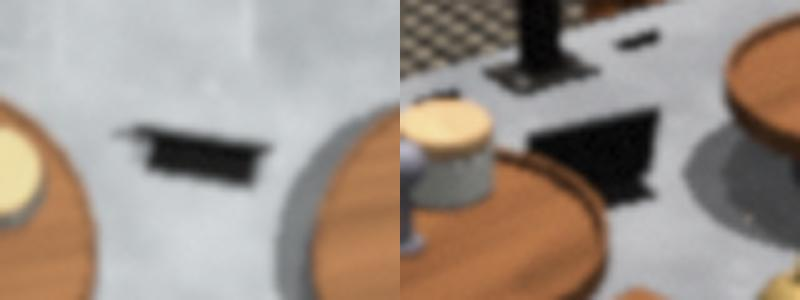

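The slate leans toward the robot with its foot protruding to the robot side. The tool stays vertical with this interface, so I will grip the slate by its 34 mm foot, straddling the plate.

```bash
cat > foot.py <<'E'
from h import *
c=shot("top"); hsv=cv2.cvtColor(c["frame"],cv2.COLOR_RGB2HSV)
big=cv2.resize(c["frame"][145:172,300:346],None,fx=8,fy=8,interpolation=cv2.INTER_CUBIC).max(2)
m=(big<90).astype(np.uint8); k,l,s,ce=cv2.connectedComponentsWithStats(m); i=1+np.argmax(s[1:,4]); 
m=cv2.morphologyEx((l==i).astype(np.uint8),cv2.MORPH_OPEN,np.ones((33,33)))
cn=max(cv2.findContours(m,0,2)[0],key=cv2.contourArea); r=cv2.minAreaRect(cn); b=cv2.boxPoints(r)/8-.44+[300,145]
print(b.round(1)); p=plane(c,b,.004); print(p.round(4)); print(p.mean(0))
E
python3 foot.py; python3 go.py 0.679 0 0.12 1.393
```

```text
[[311.8 160.3]
 [313.1 152.5]
 [334.  155.8]
 [332.7 163.5]]
[[ 0.6716  0.0442  0.004 ]
 [ 0.7008  0.0396  0.004 ]
 [ 0.6873 -0.0371  0.004 ]
 [ 0.6582 -0.0321  0.004 ]]
[0.67947561 0.00365481 0.004     ]
t 46.55 tcp [0.619  0.2688 0.2912] psi -1.941 j6 -0.91 tilt -1.000| roll units -1.10 then xyz units [ 6.38 -2.68  4.22] F [ 1.  -0.3 -0.3] gap 0.0854
```

```bash
python3 -m handwheel '{"deltas":[[0.25,0,0,0,-0.55],[0.25,0,0,0,-0.55],[0.25,0.79,-0.34,0,0],[0.25,0.79,-0.34,0,0],[0.25,0.79,-0.34,0,0],[0.25,0.79,-0.34,0,0],[0.25,0.79,-0.34,0,0],[0.25,0.79,-0.34,0,0],[0.25,0.79,-0.34,0,0],[0.25,0.79,-0.34,0,0],[0.25,0,0,0.8,0],[0.25,0,0,0.8,0],[0.25,0,0,0.8,0],[0.25,0,0,0.5,0],[0.25,0,0,0,0],[0.25,0,0,0,0]]}' 30; python3 go.py 0.68 0.002 0.078 1.393;python3 slate.py
```

```text
clock: 48.55
tcp_pos: [0.6815, 0.0018, 0.174]
orientation: [0.002, -0.641, 0.767, 0.004]
wrist_force: [0.5, 0.1, 0.9]
finger_gap: 0.0532
grip_force: 0.0
t 48.55 tcp [0.6815 0.0018 0.174 ] psi -1.749 j6 -1.51 tilt -1.000| roll units -0.00 then xyz units [0.02 0.03 2.4 ] F [0.5 0.1 0.9] gap 0.0532
top 0
scene 302
x=a*y+b*z+c [ 0.1759 -0.2337  0.6907] n 231 y range -0.049 0.047 z 0.062
284 193
```

View pics/slate.png

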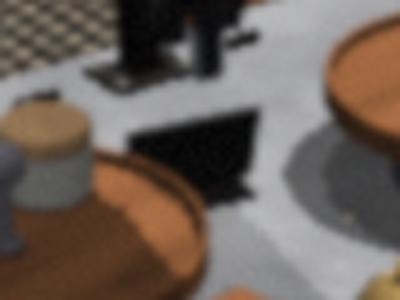

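The slate stands undisturbed with the fingers above it, its plate at crop pixels (195,155). Descending slowly.

```bash
python3 -m handwheel '{"deltas":[[0.25,0.02,0.02,0.6,0],[0.25,0,0,0.6,0],[0.25,0,0,0.5,0],[0.25,0,0,0.3,0],[0.25,0,0,0.2,0],[0.25,0,0,0.0,0],[0.25,0,0,0,0]]}'; python3 -m handwheel '{"deltas":[[0.25,0,0,0.06,0],[0.25,0,0,0.06,0],[0.25,0,0,0,0],[0.25,0,0,0,0]]}';python3 -m handwheel '{"deltas":[[0.25,0,0,0.05,0],[0.25,0,0,0,0],[0.25,0,0,0,0]]}'
```

```text
clock: 49.52
tcp_pos: [0.681, 0.0018, 0.0867]
orientation: [0.003, -0.641, 0.767, 0.003]
wrist_force: [-0.1, -0.0, -0.2]
finger_gap: 0.0535
grip_force: 0.0
clock: 50.02
tcp_pos: [0.6804, 0.0019, 0.081]
orientation: [0.002, -0.641, 0.767, 0.004]
wrist_force: [-0.9, 0.4, 0.4]
finger_gap: 0.0534
grip_force: 0.0
clock: 50.4
tcp_pos: [0.6804, 0.0019, 0.079]
orientation: [0.002, -0.641, 0.767, 0.004]
wrist_force: [-0.7, -0.0, -0.2]
finger_gap: 0.0536
grip_force: 0.0
```

```bash
python3 -m handwheel '{"deltas":[[0.25,0,0,0.05,0],[0.25,0,0,0,0],[0.25,0,0,0.05,0],[0.25,0,0,0,0],[0.25,0,0,0,0]]}';python3 -m handwheel '{"deltas":[[0.25,0,0,0.05,0],[0.25,0,0,0,0],[0.25,0,0,0,0]]}';python3 -m handwheel '{"deltas":[[0.25,0,0,0.05,0],[0.25,0,0,0,0],[0.25,0,0,0,0]]}'
```

```text
clock: 51.02
tcp_pos: [0.6804, 0.0019, 0.075]
orientation: [0.002, -0.641, 0.767, 0.004]
wrist_force: [0.8, 0.1, -0.4]
finger_gap: 0.0535
grip_force: 0.0
clock: 51.4
tcp_pos: [0.6804, 0.0019, 0.073]
orientation: [0.002, -0.641, 0.767, 0.004]
wrist_force: [0.4, -0.1, -0.6]
finger_gap: 0.0534
grip_force: 0.0
clock: 51.78
tcp_pos: [0.6804, 0.0019, 0.071]
orientation: [0.002, -0.641, 0.767, 0.004]
wrist_force: [-0.4, -0.6, -0.6]
finger_gap: 0.0533
grip_force: 0.0
```

```bash
python3 -m handwheel '{"deltas":[[0.1,0,0,-0.05,0],[0,0,0,0,0],[-0.06,0,0,0,0],[-0.06,0,0,0,0],[-0.06,0,0,0,0]]}';python3 -m handwheel '{"deltas":[[-0.06,0,0,0.03,0],[-0.06,0,0,0,0],[-0.06,0,0,0,0]]}';python3 -m handwheel '{"deltas":[[-0.06,0,0,0.03,0],[-0.06,0,0,0,0],[-0.06,0,0,0,0]]}'
```

```text
clock: 52.4
tcp_pos: [0.6804, 0.0019, 0.073]
orientation: [0.002, -0.641, 0.767, 0.004]
wrist_force: [0.4, 0.7, 0.4]
finger_gap: 0.04
grip_force: 0.0
clock: 52.78
tcp_pos: [0.6804, 0.0019, 0.0718]
orientation: [0.002, -0.641, 0.767, 0.004]
wrist_force: [-0.1, 0.6, 0.6]
finger_gap: 0.0402
grip_force: 0.0
clock: 53.15
tcp_pos: [0.6805, 0.0019, 0.0712]
orientation: [0.002, -0.641, 0.767, 0.003]
wrist_force: [-2.0, -0.9, 4.5]
finger_gap: 0.0402
grip_force: 2.4
```

```bash
python3 -m handwheel '{"deltas":[[-0.06,0,0,-0.05,0],[-0.06,0,0,0,0],[-0.15,0,0,0,0],[-0.2,0,0,0,0],[-0.25,0,0,0,0],[-0.4,0,0,0,0],[-1,0,0,0,0],[-1,0,0,0,0],[-1,0,0,0,0]]}' 30
```

```text
clock: 54.28
tcp_pos: [0.6804, 0.0019, 0.0726]
orientation: [0.002, -0.641, 0.767, 0.004]
wrist_force: [-0.3, 0.7, -1.3]
finger_gap: 0.0323
grip_force: 29.8
```

```bash
python3 slate.py
```

```text
top 0
scene 379
x=a*y+b*z+c [-0.1524 -0.1493  0.6758] n 66 y range -0.049 0.026 z 0.09
282 191
```

View pics/slate.png

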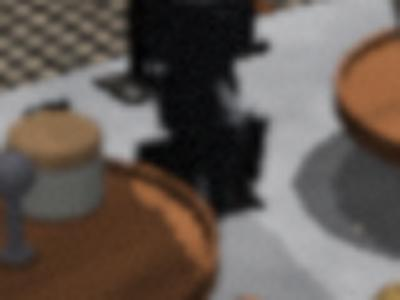

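The gap reads 32 mm, which matches the foot given the gripper's usual bias of about 1.6 mm. The slate is still upright between the fingers at crop (200,175). Lift a little and check.

```bash
python3 -m handwheel '{"deltas":[[-1,0,0,0,0],[-1,0,0,0,0],[-1,0,0,-0.1,0],[-1,0,0,-0.2,0],[-1,0,0,-0.3,0],[-1,0,0,-0.4,0],[-1,0,0,-0.4,0],[-1,0,0,-0.2,0],[-1,0,0,0,0],[-1,0,0,0,0]]}' 50; python3 slate.py; python3 go.py 0.43 0.175 0.23 1.726
```

```text
clock: 55.62
tcp_pos: [0.6801, 0.0014, 0.1361]
orientation: [0.002, -0.641, 0.767, 0.004]
wrist_force: [0.3, 0.8, -1.1]
finger_gap: 0.0315
grip_force: 49.6
top 0
scene 201
x=a*y+b*z+c [0.1587 0.2525 0.6652] n 82 y range -0.048 0.048 z 0.09
280 183
t 55.73 tcp [0.68   0.0014 0.1358] psi -1.749 j6 -1.51 tilt -1.000| roll units -1.91 then xyz units [-5.27  5.51 -2.3 ] F [ 0.7 -0.6 -1.5] gap 0.0319
```

View pics/slate.png

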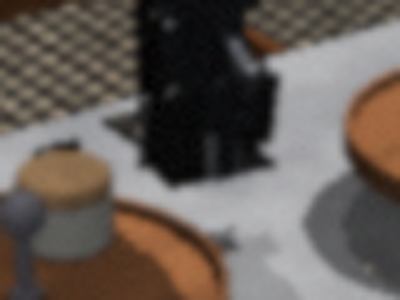

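The slate is held upright with its foot level. Carry it over to the left rail.

```bash
python3 -m handwheel '{"deltas":[[-1,0,0,-0.4,0],[-1,0,0,-0.7,0],[-1,0,0,-0.7,0],[-1,0,0,-0.7,0],[-1,0,0,-0.5,0],[-1,0,0,0,-0.65],[-1,0,0,0,-0.65],[-1,0,0,0,-0.61],[-1,-0.25,0.26,0,0],[-1,-0.53,0.55,0,0],[-1,-0.53,0.55,0,0],[-1,-0.53,0.55,0,0],[-1,-0.53,0.55,0,0],[-1,-0.53,0.55,0,0],[-1,-0.53,0.55,0,0],[-1,-0.53,0.55,0,0],[-1,-0.53,0.55,0,0],[-1,-0.53,0.55,0,0],[-1,-0.25,0.26,0,0],[-1,0,0,0,0]]}'>/dev/null; python3 -m handwheel '{"deltas":[[-1,0,0,0,0]]}'; python3 go.py 0.4297 0.1746 0.1526 1.726; cat > rail.py <<'E'
from m import *
c=shot("scene","sc2"); b=c["frame"][120:300,150:390,::-1]; cv2.imwrite("pics/r.png",cv2.resize(b,(720,540),interpolation=cv2.INTER_CUBIC))
E
python3 rail.py
```

```text
clock: 58.35
tcp_pos: [0.4329, 0.1746, 0.2588]
orientation: [-0.003, 0.76, -0.65, -0.003]
wrist_force: [0.5, 0.4, -0.7]
finger_gap: 0.0312
grip_force: 49.7
t 58.35 tcp [0.4329 0.1746 0.2588] psi -1.416 j6 -1.52 tilt -1.000| roll units -0.00 then xyz units [0.01 0.08 2.65] F [ 0.5  0.4 -0.7] gap 0.0312
```

View pics/r.png

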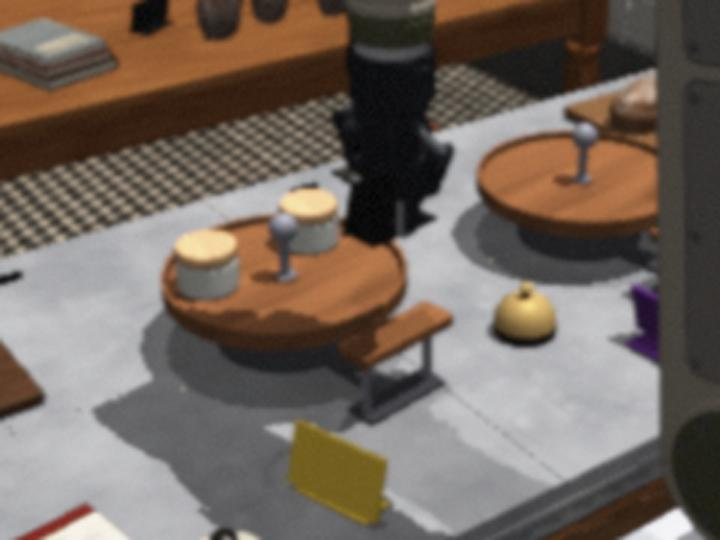

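Both pots stand on the left plate, with the lids at about (207,248) and (308,207). The slate hangs upright above the rail. Lower it.

```bash
python3 -m handwheel '{"deltas":[[-1,0.01,0.08,0.5,0],[-1,0,0,0.6,0],[-1,0,0,0.6,0],[-1,0,0,0.4,0],[-1,0,0,0.25,0],[-1,0,0,0,0],[-1,0,0,0,0]]}'; python3 go.py 0.4297 0.1746 0.1526 1.726
```

```text
clock: 59.28
tcp_pos: [0.4293, 0.1747, 0.165]
orientation: [-0.003, 0.76, -0.65, -0.003]
wrist_force: [-0.2, 0.4, -0.6]
finger_gap: 0.0319
grip_force: 49.7
t 59.27 tcp [0.4293 0.1747 0.165 ] psi -1.416 j6 -1.52 tilt -1.000| roll units -0.00 then xyz units [ 0.01 -0.01  0.31] F [-0.2  0.4 -0.6] gap 0.0319
```

```bash
python3 -m handwheel '{"deltas":[[-1,0,0,0.1,0],[-1,0,0,0.1,0],[-1,0,0,0.06,0],[-1,0,0,0,0],[-1,0,0,0,0]]}'; python3 -m handwheel '{"deltas":[[-1,0,0,0.03,0],[-1,0,0,0,0],[-1,0,0,0,0]]}'; python3 -m handwheel '{"deltas":[[-1,0,0,0.03,0],[-1,0,0,0,0],[-1,0,0,0,0]]}'
```

```text
clock: 59.9
tcp_pos: [0.4287, 0.1749, 0.1541]
orientation: [-0.003, 0.76, -0.65, -0.003]
wrist_force: [0.2, -0.8, -0.8]
finger_gap: 0.0315
grip_force: 49.7
clock: 60.28
tcp_pos: [0.4287, 0.1749, 0.1528]
orientation: [-0.003, 0.76, -0.65, -0.003]
wrist_force: [-0.6, 0.2, -0.4]
finger_gap: 0.0318
grip_force: 49.7
clock: 60.65
tcp_pos: [0.4287, 0.1749, 0.1526]
orientation: [-0.003, 0.76, -0.65, -0.003]
wrist_force: [-2.4, -0.6, 7.3]
finger_gap: 0.0318
grip_force: 50.9
```

```bash
python3 -m handwheel '{"deltas":[[-0.2,0,0,-0.01,0],[-0.15,0,0,0,0],[-0.1,0,0,0,0],[-0.05,0,0,0,0],[0.0,0,0,0,0],[0.08,0,0,0,0],[0.08,0,0,0,0],[0.08,0,0,-0.1,0],[0.08,0,0,-0.2,0],[0.08,0,0,-0.4,0],[0.08,0,0,-0.6,0],[0.08,0,0,-0.8,0],[0.08,0,0,-0.8,0],[0.08,0,0,-0.8,0],[0.08,0,0,0,0]]}' 20; python3 go.py 0.5 -0.05 0.32 1.726; python3 rail.py
```

```text
clock: 62.52
tcp_pos: [0.4302, 0.174, 0.3032]
orientation: [-0.005, 0.76, -0.65, -0.001]
wrist_force: [0.6, 0.3, -0.4]
finger_gap: 0.046
grip_force: 0.0
t 62.52 tcp [0.4302 0.174  0.3032] psi -1.416 j6 -1.52 tilt -1.000| roll units -0.00 then xyz units [ 5.8  -0.86 -0.47] F [ 0.6  0.3 -0.4] gap 0.0460
```

View pics/r.png

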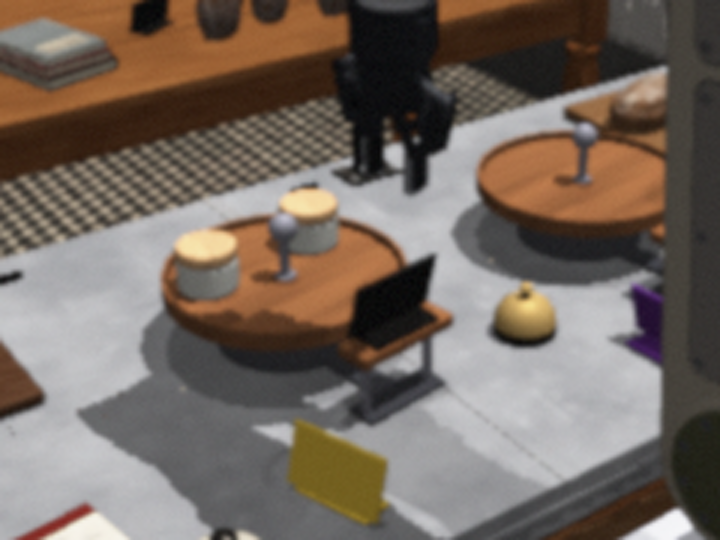

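The slate stands on the rail at (395,300). I'll move the arm aside and check from the top.

```bash
python3 -m handwheel '{"deltas":[[0.08,0.4,0,-0.3,0],[0.08,0.8,-0.1,-0.2,0],[0.08,0.8,-0.1,0,0],[0.08,0.8,-0.1,0,0],[0.08,0.8,-0.1,0,0],[0.08,0.8,-0.1,0,0],[0.08,0.8,-0.1,0,0],[0.08,0.8,-0.1,0,0],[0.08,0.8,-0.1,0,0],[0.08,0.4,0,0,0],[0.08,0,0,0,0],[0.08,0,0,0,0]]}'; python3 - <<'E'
from h import *
c=shot("top"); cv2.imwrite("pics/t3.png",cv2.resize(c["frame"][130:270,185:465,::-1],(800,400),interpolation=cv2.INTER_CUBIC))
c2=shot("scene"); P=cloud(c2); f=c2["frame"].max(2); q=P[(f<80)&(abs(P[...,0]-.43)<.05)&(abs(P[...,1]-.175)<.08)&(P[...,2]>.09)&(P[...,2]<.16)]
d=q[:,:2]-[.4297,.1746]; a=.155; X=d@[np.cos(a),np.sin(a)]; Y=d@[-np.sin(a),np.cos(a)]
print(len(q),Y.min(),Y.max(),np.polyfit(q[:,2],X,1),np.polyfit(Y,X,1),q[:,2].max())
E
python3 pots.py
```

```text
clock: 64.08
tcp_pos: [0.5045, -0.1055, 0.3176]
orientation: [-0.003, 0.76, -0.65, -0.004]
wrist_force: [-0.2, 0.6, -0.8]
finger_gap: 0.0463
grip_force: 0.0
378 -0.052079152362266276 0.051997290243713384 [-0.23844812  0.03078425] [-0.00310756  0.00268511] 0.1453965310917037
top [272 152  19  19 274] [0.6414 0.1438 0.1189]
top [234 159  20  19 293] [0.6192 0.2719 0.119 ]
top [319 212  11  14  81] [0.4543 0.0027 0.0405]
scene [243 183  18  10 134] [0.6364 0.1446 0.118 ]
scene [208 197  21  11 169] [0.6135 0.274  0.1183]
scene [318 214  14  10  78] [ 0.4516 -0.0021  0.0394]
```

View pics/t3.png

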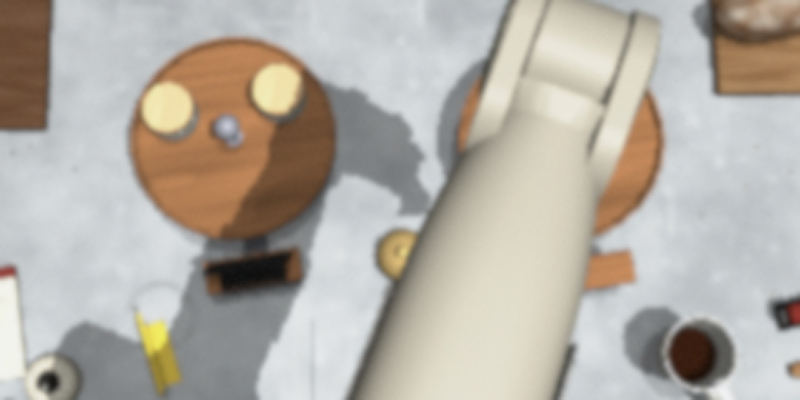

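The slate is centred on the rail within about 1 mm (dark bar at (255,272)), both pots stand upright on the left plate, and the bell and mug are in place. Handing in.

```bash
python3 -c "from workcell import hand_in; print(hand_in())"
```

```text
the job is handed in; nothing more can be done
None
```

The job is handed in: I rocked both plates empty, left stand first, and found the left bearing sound and the right one worn; both pots now stand upright on the left plate with the black slate in the middle of its rail, the right stand is empty, and the bell and mug look undisturbed.

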